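Rock the roller sorter's gate over to the empty tray

TASK

One tray of the roller sorter is full, so send the three orange rollers waiting on the white seesaw gate down the other chute, using only the outside of the fingers and gripping or lifting nothing. First push the red post of the empty tray's shutter until that shutter is fully open, then press down the raised yellow paddle so the gate rocks right over and the rollers run into the empty tray. Do not touch the rollers, leave the full tray's shutter shut and the other things on the bench where they are, and finish with your hand clear.

Things in the scene. Friction and masses are not known exactly. Their poses are not given: they have to be found in the camera images.
- sorter: Roller sorter, fixed to the bench, base 160 x 510 mm; origin on the bench top right below the gate's pivot (pin along x, 105 mm up). +y points to the FULL tray's side, -y to the EMPTY tray's, +x is the way the shutters slide open. From the middle outward on each side: half the gate (to 90 mm), shutter plate (94 mm), 46 mm wide chute (91 to 152 mm), blue tray 80 x 95 mm centred at 200 mm.
- gate (a joint): Tilt of the white seesaw trough (180 mm along y, 54 mm wide, walls 20 mm above its floor). 0 = on its stop, full tray's end low (0.22 rad below level); 0.22 = level; 0.44 = on the other stop, empty tray's end low. Light, slightly frictional, top heavy: it stays over on either side. About 1 N on a paddle rocks it, rollers included.
- paddle_empty (a point): Centre of the top of the yellow press paddle at the gate's empty-tray end: 55 (x) by 40 mm (y), 5 mm thick, on the trough's -x side; the trough's wall, 20 mm higher, begins 31 mm from this point towards +x. It lies 58 mm to -x and 72 mm to -y of the pivot. Starts high, about 127 mm above the bench, and sinks to about 95 mm when the gate is fully over. Free space below.
- paddle_full (a point): Same paddle on the gate's full-tray end (72 mm to +y); it starts low and rises as the gate rocks over.
- shutter_empty (a joint): Opening (m) of the empty tray's shutter: steel plate 52 mm wide, 48 mm high across the chute's upper mouth, sliding to the sorter's +x. 0 shut, 0.06 fully open on its stop. Stays where it is left (friction about 1.5 N). Starts 0 to 0.012 open, which still blocks rollers.
- post_empty (a point): Point on the axis of the red upright post by which the empty tray's shutter is pushed: 12 mm in diameter, foot 140 mm and top 180 mm above the bench; this point is 168 mm up. It stands 138 mm to the sorter's -y and, when shut, at x = 0; it moves with the shutter.
- shutter_full (a joint): Opening of the identical shutter of the full tray's chute, m. Starts at 0 (shut), to stay shut: it holds the rollers on the gate at the start.
- post_full (a point): Same point on the red post of the full tray's shutter, 138 mm to the sorter's +y.
- empty_tray (a point): Centre of the inner floor of the empty blue tray, 15 mm above the bench; 74 x 89 mm inside, wall tops 52 mm above the bench, outer end wall 86 mm.
- full_tray (a point): Same point of the full blue tray, heaped with eight orange rollers that are fixed in it.
- roller0_center (a point): Centre of waiting orange roller 1 of 3: a loose cylinder 20 mm in diameter and 40 mm long, about 30 g, its axis across the gate. The three start in a row on the low half of the gate, stopped by the full tray's shut shutter.
- roller1_center (a point): Centre of waiting orange roller 2 of 3: a loose cylinder 20 mm in diameter and 40 mm long, about 30 g, its axis across the gate. The three start in a row on the low half of the gate, stopped by the full tray's shut shutter.
- roller2_center (a point): Centre of waiting orange roller 3 of 3: a loose cylinder 20 mm in diameter and 40 mm long, about 30 g, its axis across the gate. The three start in a row on the low half of the gate, stopped by the full tray's shut shutter.
- screwdriver: Bystander: loose screwdriver 190 mm long lying on the bench, origin under it.
- wax_tin: Bystander: upright tin with a blue label, 56 mm across, 75 mm tall, origin at the centre of its underside.
- wax_block: Bystander: red wax block 45 x 90 x 28 mm, origin at the centre of its underside.
- binding_plate: Bystander: dark steel binding plate 55 x 90 x 6 mm with a black 30 mm heel block, 18 mm high in all, origin at the centre of its underside.
- cup: Bystander: grey open cup 64 mm across, 70 mm tall, origin at the centre of its underside.
- brush: Bystander: loose hand brush 160 mm long lying on the bench, origin under it.
- roller0: The roller whose centre is roller0_center; its origin lies on its surface and turns with it, so use the centre point instead.
- roller1: The roller whose centre is roller1_center; its origin lies on its surface and turns with it, so use the centre point instead.
- roller2: The roller whose centre is roller2_center; its origin lies on its surface and turns with it, so use the centre point instead.
There are look-alikes about, which are no part of the job. Leave any blue look-alike of the roller1 alone.

How it is judged:
By the outcome, as a careful person would: the job done as asked, in the order asked, and still so for the second after the job is handed in, with the robot touching nothing.
It also fails if it takes over 40 s, if anything falls off the work surface, if the arm or the gripper's body presses on something with over 40 N, if the wrist force passes 120 N, or if a joint passes its speed limit or range.

ROBOT

A 6-joint arm with a two-finger parallel gripper is mounted at the origin on the work surface. World frame = base frame: x ahead of the robot, y to its left, z up, the work surface at z = 0. Lengths are in m, angles in rad, forces in N, time in s.
With the tool pointing down it reaches from about 0.35 to 0.85 m from the base axis. Payload 8.1 kg.
Tool frame: the origin (TCP) lies midway between the tips of the shut fingers; the grasp point (between the pads) lies 19 mm behind it; z points along the fingers, x is the direction in which the jaws open and shut, and the axes are right-handed (so a half turn about z gives the same grasp; the last joint's range is limited). The gripper opens to 93 mm and grips with 3 to 60 N. Pads are 15 mm wide; open, the fingers measure 128 mm over their backs; the gripper's body (75 mm by 188 mm) begins 65 mm behind the grasp point.
Start: joints at [-1.236, 0.13, 1.488, -0, 1.523, -0.085], TCP at [0.245, -0.548, 0.197] pointing down, gripper open.
Joint ranges: [-2.96, 2.96], [-0.89, 2.26], [0.02, 2.5], [-1.34, 4.48], [0, 2.73], [-2.66, 2.66]. Speed limits (rad/s): [2.39, 2.39, 2.79, 3.14, 3.14, 3.14].

INTERFACE

Orientations are given as a unit quaternion [w, x, y, z].
In Python, from station import ctrl, optics gives the robot as it stands. The module is installed in compiled form; this text tells all that it offers.
- The arm moves only by the shell command python3 -m jog 'ROWS' [FORCE]. ROWS is JSON, a list of rows, each a list of 3 entries, a list of its own where there are three numbers: the shift along the tool's x, y, z in mm, then the turn about the tool's z in rad, then the finger opening in mm, from 0 to 93. In form: [[[dx, dy, dz], turn, hand], ...]. A call has exactly 10 rows; each row shifts and turns the commanded pose from where the row before left it, along the tool's axes as they then stand; what a row does not reach is not made up. A row lasts 1/8 s, in which the tool goes at most 62.5 mm and 10.7 degrees, less where a joint would pass 70% of its speed; a pose out of reach is approached as far as the arm can. A call with a gripper value outside its range is refused whole. The fingers move at their own pace and stop on an object; FORCE is the grip in N (left out, the last holds). Time passes only in rows, so rows that do not move let the fingers close, or fill a call up. It gives the time, the measured TCP pose, the force and the opening at its end, in the units of the state.
- ctrl.read_state(): the state, without advancing time (a new reading comes with each control period).
- optics.snapshot(name): name is "scene" or "top" or "wrist"; returns the picture (384x512x3 uint8, blue, green, red); there is no depth.
- optics.calibration(name): a dict with "camera_matrix" (3x3 intrinsics, pixels), "R" (3x3) and "t" (3): a world point X has camera coordinates R X + t; the wrist camera has in their place "T_tool_cam" (4x4, takes a point from camera to tool coordinates, whose origin is the TCP and whose axes are the tool frame's). Camera axes: x right, y down, z forward; pixel columns grow to the right and rows downward; lengths in m; the calibration is good to about 2 mm. A picture is of the moment at which its call begins: read the wrist's pose just before it. calibration takes no time and is no camera call.
- ctrl.close_job(): hands the job in, once; it reports no verdict.
The state is a dict: "clock": time; "joint_pos": joint angles; "joint_vel": joint speeds; "effort": joint torques, N m; "eef_pos": TCP position; "orientation": TCP orientation; "ft_force": force on the tool from outside, world axes, zero at the start; "wrist_torque": the same for the moment, N m; "width": finger opening in m.
Only numpy, scipy, OpenCV 4.12 (cv2) and the standard library are available. Lean on these libraries where they do the work, as an engineer would, in place of code of your own. Each camera call takes 0.05 s, during which the arm holds its last target. There are 200 camera calls.

## Working session

There is one attempt and no reset: what is moved stays moved. The work goes in short steps, Python scripts to look and compute and a shell command to move; the robot and the scene stay as the last step left them, time stands still between calls to the robot, and variables do not carry over. Pictures are saved under pics/ and viewed, about 8 in all and at most 12, crops included, and the job is handed in when it is done.

```bash
mkdir -p pics; python3 - <<'E'
from station import ctrl, optics
import cv2
for n in("scene","top"):
    cv2.imwrite(f"pics/{n}0.png",optics.snapshot(n))
    c=optics.calibration(n);print(n,c["camera_matrix"],c["R"],c["t"])
s=ctrl.read_state();print(s["clock"],s["eef_pos"],s["orientation"],s["width"])
E
```

```text
scene [[475.70439783   0.         249.97059426]
 [  0.         475.70439783 194.74799076]
 [  0.           0.           1.        ]] [[-0.12426259  0.99217141  0.01243809]
 [ 0.82779599  0.11057095 -0.55002534]
 [-0.5470947  -0.05805137 -0.83505534]] [ 0.01810338 -0.4357348   1.54699996]
top [[395.24388084   0.         257.26393329]
 [  0.         395.24388084 186.41698961]
 [  0.           0.           1.        ]] [[ 0.00400272 -0.99969319  0.02444382]
 [-0.9957798  -0.0062259  -0.09156319]
 [ 0.09168729 -0.02397416 -0.99549921]] [0.0512741  0.58792975 0.85679018]
0.1 [ 0.24440505 -0.54735175  0.1955837 ] [-5.20925559e-04  8.38922087e-01 -5.44250881e-01 -6.62016146e-04] 0.09295138453174781
```

View pics/scene0.png

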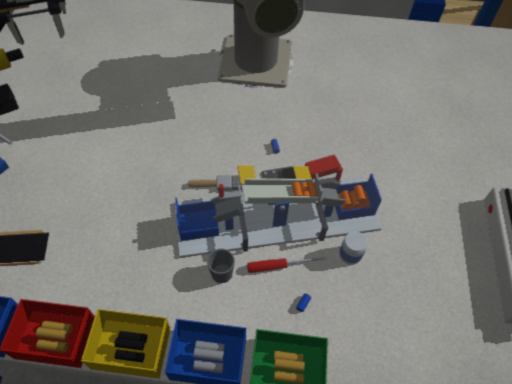

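View pics/top0.png

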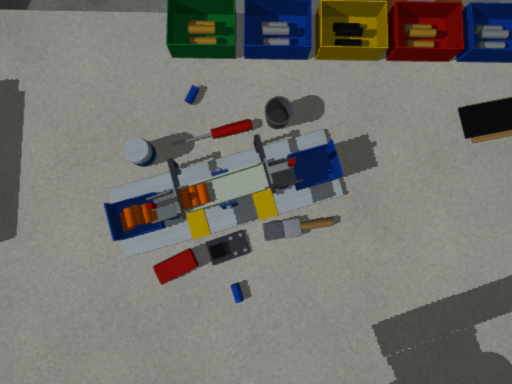

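The top view shows the full tray at about (133,215), the empty tray at about (315,165), the yellow paddles at (199,224) and (265,205), and red posts near (292,161) and (152,205). The blue roller look-alikes at (192,95) and (237,293) must be left alone. I'll enlarge the crop to confirm.

```bash
python3 - <<'E'
import cv2
a=cv2.imread("pics/top0.png")[120:290,95:355]
cv2.imwrite("pics/c1.png",cv2.resize(a,None,fx=3,fy=3,interpolation=cv2.INTER_CUBIC))
E
```

```text
(no output)
```

View pics/c1.png

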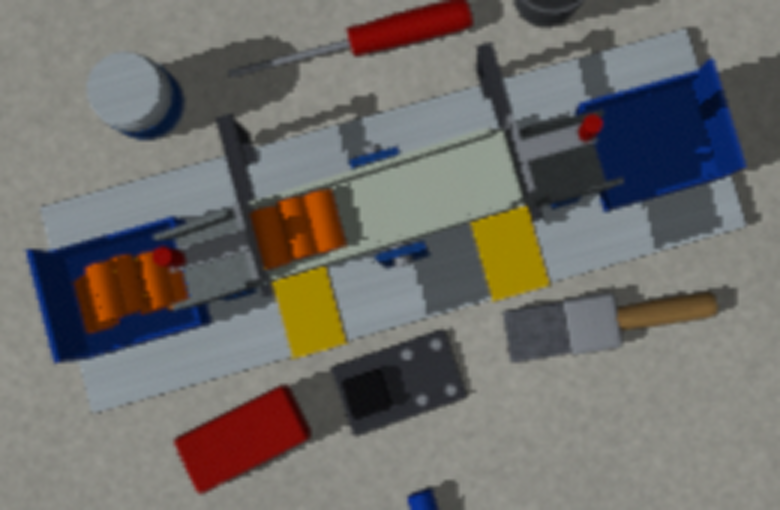

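The crop shows the empty tray at upper right. Its post is at crop (591,126), its paddle at (511,255), and its gate end is clear. The rollers lie at the left, against the full tray's shut shutter, whose post is at (163,256). Next I'll fit the sorter pose.

```bash
cat > h.py <<'E'
from station import ctrl, optics
import numpy as np
from scipy.optimize import least_squares
from scipy.spatial.transform import Rotation as Ro
cal=optics.calibration("top");K,R,t=cal["camera_matrix"],cal["R"],cal["t"]
def proj(P):
    c=np.atleast_2d(P)@np.transpose(R)+t; c=c@np.transpose(K); return c[:,:2]/c[:,2:]
def w(p,q): # sorter->world
    q=np.atleast_2d(q);c,s=np.cos(p[2]),np.sin(p[2])
    return np.c_[p[0]+c*q[:,0]-s*q[:,1],p[1]+s*q[:,0]+c*q[:,1],q[:,2]]
E
cat > fit.py <<'E'
from h import *
pix=np.array([[511,255],[310,312.5],[163,256],[591,126],[41,208],[690,30],[96,411],[757,223]])/3+[95,120]
def f(p):
    q=np.array([[-.058,-.072,.127],[-.058,.072,.095],[0,.138,.178],[p[3],-.138,.178],[.08,.255,p[4]],[.08,-.255,p[4]],[-.08,.255,p[4]],[-.08,-.255,p[4]]])
    return (proj(w(p,q))-pix).ravel()
r=least_squares(f,[.55,0,.2,.006,.01],loss="soft_l1",bounds=([-1,-1,-2,-.005,0],[1,1,2,.02,.03]))
p=r.x;print(p.round(4));print(f(p).reshape(-1,2).round(1))
print("post",w(p,[p[3],-.138,.168]),"paddle",w(p,[-.058,-.072,.127]))
s=ctrl.read_state();M=Ro.from_quat(np.roll(s["orientation"],-1)).as_matrix();print(M.round(3))
print("sorter axes in tool",(M.T@Ro.from_euler("z",p[2]).as_matrix()).round(3))
np.save("p.npy",p)
E
python3 fit.py
```

```text
[0.5768 0.1224 0.2828 0.0051 0.0075]
[[ 1.8  0.3]
 [ 0.1  1.2]
 [ 0.2 -0.3]
 [ 1.1 -0.2]
 [ 0.1 -0.8]
 [-1.2 -1.2]
 [-0.7  0.4]
 [-3.4  0.6]]
post [[ 0.62023071 -0.00868226  0.168     ]] paddle [[0.54120318 0.03708316 0.127     ]]
[[ 0.408 -0.913 -0.001]
 [-0.913 -0.408  0.002]
 [-0.002 -0.    -1.   ]]
sorter axes in tool [[ 0.137 -0.991 -0.002]
 [-0.991 -0.137 -0.   ]
 [-0.     0.002 -1.   ]]
```

```bash
cat > go.py <<'E'
from h import *
import sys
p=np.load("p.npy");s=ctrl.read_state();M=Ro.from_quat(np.roll(s["orientation"],-1)).as_matrix()
S=Ro.from_euler("z",p[2]).as_matrix();A=M.T@S
a=np.arctan2(A[1,0],A[0,0])+np.pi/2
print("clock",s["clock"],"turn",a.round(4),"F",np.round(s["ft_force"],1),"w",s["width"])
cur=S.T@(np.array(s["eef_pos"])-[p[0],p[1],0]);print("sorter frame now",cur.round(4))
if len(sys.argv)>3:
    g=np.array([float(v) for v in sys.argv[1:4]])-cur
    print("world",w(p,g+cur),"tool mm after turn",(1000*np.array([-g[1],-g[0],-g[2]])).round(1))
E
python3 go.py -0.05 -0.138 0.215
```

```text
clock 0.1 turn 0.137 F [-0.3 -0.3  0.1] w 0.09295138453174781
sorter frame now [-0.5061 -0.5504  0.1956]
world [[ 0.5673026  -0.02406273  0.215     ]] tool mm after turn [-412.4 -456.1  -19.4]
```

```bash
python3 -m jog '[[[0,0,-20],0.137,0],[[-40,-44,0],0,0],[[-40,-44,0],0,0],[[-40,-44,0],0,0],[[-40,-44,0],0,0],[[-40,-44,0],0,0],[[-40,-44,0],0,0],[[-40,-44,0],0,0],[[-40,-44,0],0,0],[[-40,-44,0],0,0]]' 20; python3 go.py -0.05 -0.138 0.2
```

```text
clock: 1.35
eef_pos: [0.5249, -0.0898, 0.2163]
orientation: [0.0, 0.8, -0.6, -0.0]
ft_force: [1.0, -1.1, 0.4]
width: 0.0012
clock 1.35 turn 0.0 F [ 1.  -1.1  0.4] w 0.0012317792099263895
sorter frame now [-0.1091 -0.1893  0.2163]
world [[ 0.5673026  -0.02406273  0.2       ]] tool mm after turn [-51.3 -59.1  16.3]
```

```bash
python3 -m jog '[[[-25,0,0],0,0],[[-26,0,0],0,0],[[0,-10,0],0,0],[[0,-10,0],0,0],[[0,-10,0],0,0],[[0,0,0],0,0],[[0,0,0],0,0],[[0,0,0],0,0],[[0,0,0],0,0],[[0,0,0],0,0]]'; python3 go.py -0.05 -0.138 0.153; python3 - <<'E'
from h import *
import cv2
p=np.load("p.npy");s=ctrl.read_state();im=optics.snapshot("wrist");c=optics.calibration("wrist")
M=np.eye(4);M[:3,:3]=Ro.from_quat(np.roll(s["orientation"],-1)).as_matrix();M[:3,3]=s["eef_pos"]
T=np.linalg.inv(M@c["T_tool_cam"])
for n,q in dict(post=[p[3],-.138,.18],foot=[p[3],-.138,.14],pad=[-.058,-.072,.127],tip=[*(w(p,[0,0,0])[0]*0)]).items():
    X=w(p,q)[0] if n!="tip" else np.array(s["eef_pos"])
    v=T[:3,:3]@X+T[:3,3];u=c["camera_matrix"]@v;u=u[:2]/u[2];print(n,u.round(1),v[2].round(3))
    cv2.circle(im,tuple(int(k) for k in u),4,(0,255,0),1)
cv2.imwrite("pics/w1.png",im)
E
```

```text
clock: 2.6
eef_pos: [0.5389, -0.0344, 0.2167]
orientation: [-0.0, 0.8, -0.6, 0.0]
ft_force: [-0.4, 0.3, 0.0]
width: 0.0004
clock 2.6 turn -0.0001 F [-0.4  0.3  0. ] w 0.0003945202379748442
sorter frame now [-0.0801 -0.14    0.2167]
world [[ 0.5673026  -0.02406273  0.153     ]] tool mm after turn [ -2.  -30.1  63.7]
post [253.   98.9] 0.213
foot [253.3 102.8] 0.252
pad [189.6 168.1] 0.28
tip [255.7 217.3] 0.199
```

View pics/w1.png

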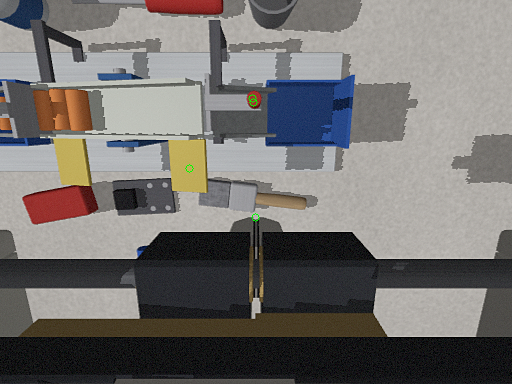

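The reprojected post (253,99) and paddle (189,168) land on the real ones in the wrist view, so the fit is good. Next I descend and push the post.

```bash
python3 -m jog '[[[-2,-10,0],0,0],[[0,-10,0],0,0],[[0,-10,0],0,0],[[0,0,20],0,0],[[0,0,20],0,0],[[0,0,14],0,0],[[0,0,9],0,0],[[0,0,0],0,0],[[0,0,0],0,0],[[0,0,0],0,0]]' && python3 -m jog '[[[0,-10,0],0,0],[[0,-10,0],0,0],[[0,-10,0],0,0],[[0,-10,0],0,0],[[0,-8,0],0,0],[[0,-8,0],0,0],[[0,-8,0],0,0],[[0,-8,0],0,0],[[0,-8,0],0,0],[[0,0,0],0,0]]'; python3 go.py 0.048 -0.138 0.153
```

```text
clock: 3.9
eef_pos: [0.5678, -0.0242, 0.1545]
orientation: [-0.0, 0.8, -0.6, 0.001]
ft_force: [0.1, -0.2, -0.5]
width: 0.0006
clock: 5.15
eef_pos: [0.6447, -0.0015, 0.1535]
orientation: [-0.0, 0.8, -0.6, 0.0]
ft_force: [0.7, -0.6, -0.1]
width: 0.0004
clock 5.15 turn 0.0002 F [ 0.7 -0.6 -0.1] w 0.00037112757676897873
sorter frame now [ 0.0306 -0.138   0.1535]
world [[0.66140975 0.00328402 0.153     ]] tool mm after turn [  0.  -17.4   0.5]
```

```bash
python3 -m jog '[[[0,-4,0],0,0],[[0,-4,0],0,0],[[0,-4,0],0,0],[[0,-2,0],0,0],[[0,-2,0],0,0],[[0,0,0],0,0],[[0,0,0],0,0],[[0,0,0],0,0],[[0,0,0],0,0],[[0,0,0],0,0]]'; python3 go.py 0.048 -0.138 0.153;  python3 - <<'E'
from h import *
import cv2
p=np.load("p.npy");im=optics.snapshot("wrist")
cv2.imwrite("pics/w2.png",im)
E
```

```text
clock: 6.4
eef_pos: [0.6591, 0.0026, 0.1535]
orientation: [0.0, 0.8, -0.6, -0.0]
ft_force: [-4.4, -1.3, 1.9]
width: 0.0005
clock 6.4 turn -0.0001 F [-4.4 -1.3  1.9] w 0.00048485156731148995
sorter frame now [ 0.0456 -0.138   0.1535]
world [[0.66140975 0.00328402 0.153     ]] tool mm after turn [-0.  -2.4  0.5]
```

View pics/w2.png

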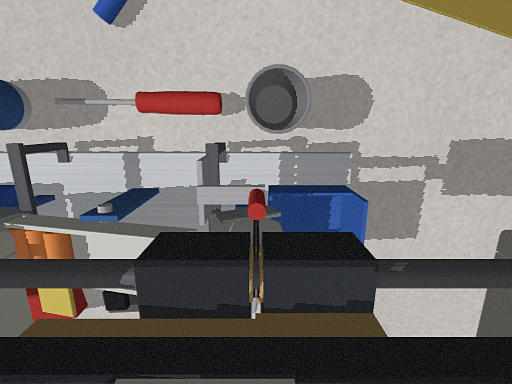

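The finger is on the post at (257,205) and the force has risen to 4.4 N, so the stop is probably near. I'll push a few mm more to confirm.

```bash
python3 -m jog '[[[0,-1,0],0,0],[[0,-1,0],0,0],[[0,-1,0],0,0],[[0,0,0],0,0],[[0,0,0],0,0],[[0,0,0],0,0],[[0,0,0],0,0],[[0,0,0],0,0],[[0,0,0],0,0],[[0,0,0],0,0]]'; python3 go.py 0.048 -0.138 0.153
```

```text
clock: 7.7
eef_pos: [0.6597, 0.0028, 0.1533]
orientation: [0.002, 0.8, -0.601, -0.002]
ft_force: [-15.3, -3.9, 5.6]
width: 0.0005
clock 7.7 turn -0.0005 F [-15.3  -3.9   5.6] w 0.0004598961525956211
sorter frame now [ 0.0462 -0.138   0.1533]
world [[0.66140975 0.00328402 0.153     ]] tool mm after turn [-0.  -1.8  0.3]
```

```bash
python3 -m jog '[[[0,8,0],0,0],[[0,16,0],0,0],[[0,0,-16],0,0],[[0,0,-16],0,0],[[0,0,-16],0,0],[[0,28,0],0,0],[[0,40,0],0,0],[[0,25,0],0,0],[[0,0,0],0,0],[[0,0,0],0,0]]'; python3 go.py -0.068 -0.074 0.14;  python3 - <<'E'
from h import *
import cv2
im=optics.snapshot("wrist")
cv2.imwrite("pics/w3.png",im)
E
```

```text
clock: 8.95
eef_pos: [0.5511, -0.0289, 0.2026]
orientation: [-0.001, 0.8, -0.6, 0.001]
ft_force: [0.0, 0.1, -0.7]
width: 0.0005
clock 8.95 turn -0.0 F [ 0.   0.1 -0.7] w 0.00047606474404779923
sorter frame now [-0.0669 -0.1382  0.2026]
world [[0.53215851 0.03237212 0.14      ]] tool mm after turn [-64.2   1.1  62.6]
```

View pics/w3.png

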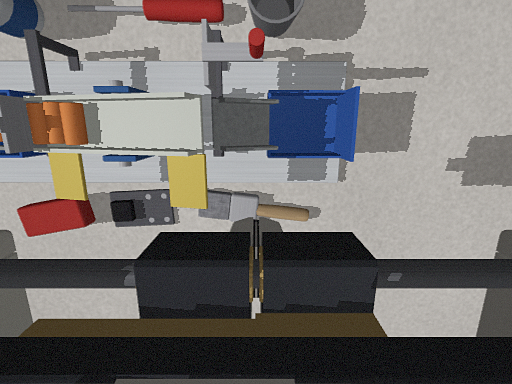

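The shutter is fully open (post now at (257,42)) and the chute mouth is clear. The rollers are still at (55,123). Next I go over the paddle and press.

```bash
python3 -m jog '[[[-20,0,0],0,0],[[-24,1,0],0,0],[[-20,0,0],0,0],[[0,0,0],0,0],[[0,0,20],0,0],[[0,0,20],0,0],[[0,0,16],0,0],[[0,0,0],0,0],[[0,0,0],0,0],[[0,0,0],0,0]]' && python3 go.py -0.068 -0.074 0.095 && python3 -m jog '[[[0,0,5],0,0],[[0,0,5],0,0],[[0,0,5],0,0],[[0,0,5],0,0],[[0,0,5],0,0],[[0,0,5],0,0],[[0,0,5],0,0],[[0,0,5],0,0],[[0,0,5],0,0],[[0,0,0],0,0]]'; python3 go.py -0.068 -0.074 0.095
```

```text
clock: 10.25
eef_pos: [0.5318, 0.032, 0.1465]
orientation: [-0.0, 0.8, -0.6, 0.001]
ft_force: [-0.1, -0.9, -0.0]
width: 0.0006
clock 10.25 turn -0.0001 F [-0.1 -0.9 -0. ] w 0.0005684845163776128
sorter frame now [-0.0685 -0.0742  0.1465]
world [[0.53215851 0.03237212 0.095     ]] tool mm after turn [-0.2 -0.5 51.5]
clock: 11.5
eef_pos: [0.5309, 0.0321, 0.1001]
orientation: [0.0, 0.8, -0.6, -0.0]
ft_force: [-0.4, -0.9, 0.4]
width: 0.0002
clock 11.5 turn -0.0 F [-0.4 -0.9  0.4] w 0.00019587776501583156
sorter frame now [-0.0693 -0.0739  0.1001]
world [[0.53215851 0.03237212 0.095     ]] tool mm after turn [ 0.1 -1.3  5.1]
```

```bash
python3 -m jog '[[[0,0,2],0,0],[[0,0,2],0,0],[[0,0,1],0,0],[[0,0,1],0,0],[[0,0,1],0,0],[[0,0,0],0,0],[[0,0,0],0,0],[[0,0,0],0,0],[[0,0,0],0,0],[[0,0,0],0,0]]'; python3 go.py -0.068 -0.074 0.095; python3 - <<'E'
from h import *
import cv2
a=optics.snapshot("wrist");b=optics.snapshot("top")[120:290,95:355]
cv2.imwrite("pics/m4.png",np.vstack([cv2.resize(a,(400,300)),cv2.resize(b,(400,262))]))
E
```

```text
clock: 12.75
eef_pos: [0.5311, 0.0321, 0.0935]
orientation: [-0.0, 0.8, -0.6, -0.0]
ft_force: [0.0, -0.7, 0.2]
width: 0.0006
clock 12.75 turn -0.0 F [ 0.  -0.7  0.2] w 0.0005731343731202248
sorter frame now [-0.0691 -0.0739  0.0935]
world [[0.53215851 0.03237212 0.095     ]] tool mm after turn [ 0.1 -1.1 -1.5]
```

View pics/m4.png

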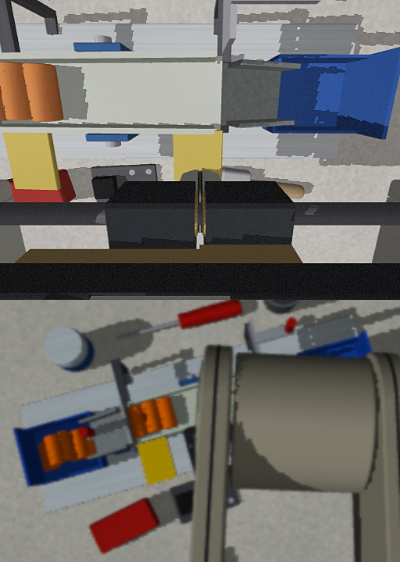

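The finger is over the yellow paddle at (198,155) and the full-side paddle looks higher. The rollers at (30,90) have not moved yet and there is no contact force, so I'll go further down gently.

```bash
python3 -m jog '[[[0,0,1],0,0],[[0,0,1],0,0],[[0,0,1],0,0],[[0,0,1],0,0],[[0,0,0],0,0],[[0,0,0],0,0],[[0,0,0],0,0],[[0,0,0],0,0],[[0,0,0],0,0],[[0,0,0],0,0]]'; python3 go.py -0.068 -0.074 0.095; python3 - <<'E'
from h import *
import cv2
a=optics.snapshot("wrist");b=optics.snapshot("scene")[140:270,165:390]
cv2.imwrite("pics/m5.png",np.vstack([cv2.resize(a,(400,300)),cv2.resize(b,(400,231))]))
E
```

```text
clock: 14.1
eef_pos: [0.5311, 0.0321, 0.0895]
orientation: [-0.0, 0.8, -0.6, -0.0]
ft_force: [-0.7, 0.1, 1.0]
width: 0.0005
clock 14.1 turn -0.0 F [-0.7  0.1  1. ] w 0.0005227686588534791
sorter frame now [-0.0691 -0.074   0.0895]
world [[0.53215851 0.03237212 0.095     ]] tool mm after turn [ 0.  -1.1 -5.5]
```

View pics/m5.png

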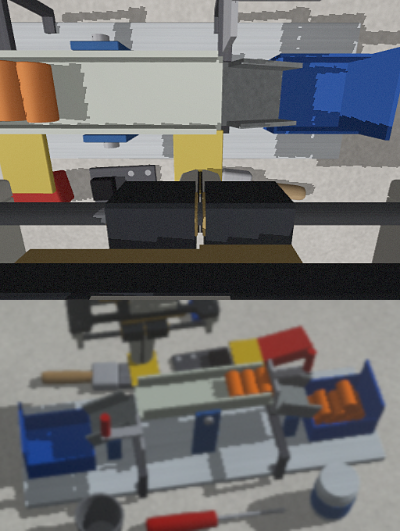

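Comparing the two frames, the gate did not move while the tip sank 4 mm, and the rollers are still at (30,90). I'll measure the gate's tilt from the full-side paddle in the scene camera.

```bash
python3 - <<'E'
from h import *
import cv2
p=np.load("p.npy");c=optics.calibration("scene")
def pr(P): 
    v=(c["R"]@np.array(P).T).T+c["t"];u=v@np.array(c["camera_matrix"]).T;return u[:,:2]/u[:,2:]
cur=optics.snapshot("scene");old=cv2.imread("pics/scene0.png")
for n,im in(("old",old),("now",cur)):
    h=cv2.cvtColor(im,cv2.COLOR_BGR2HSV);m=cv2.inRange(h,(20,120,60),(34,255,255));m[:150]=0;m[200:]=0;m[:,:225]=0;m[:,330:]=0
    N,L,st,ce=cv2.connectedComponentsWithStats(m)
    print(n,[(st[i].tolist(),ce[i].round(1).tolist()) for i in range(1,N) if st[i,4]>15])
for a in(-.22,0,.11,.22):
    o=[]
    for y in(-.072,.072):
        q=[[-.058+dx,(y+dy)*np.cos(a)-.006*np.sin(a),.105+(y+dy)*np.sin(a)+.006*np.cos(a)] for dx in(-.0275,.0275) for dy in(-.02,.02)]
        o.append(pr(w(p,q)).mean(0).round(1).tolist())
    print("a",a,o)
wr=optics.snapshot("wrist")
cv2.imwrite("pics/m6.png",np.vstack([cv2.resize(cur[145:225,215:345],None,fx=5,fy=5,interpolation=cv2.INTER_CUBIC)[:, :650],cv2.resize(wr[150:300,200:360],(650,200))[:, :650]]))
E
```

```text
old [([238, 166, 17, 17, 212], [245.6, 172.5]), ([293, 166, 19, 13, 197], [301.7, 172.3])]
now [([294, 162, 19, 14, 198], [302.6, 168.7]), ([237, 169, 17, 19, 144], [244.9, 178.4])]
a -0.22 [[246.7, 172.6], [302.5, 173.2]]
a 0 [[245.5, 176.5], [303.3, 169.4]]
a 0.11 [[245.4, 178.4], [303.3, 167.5]]
a 0.22 [[245.6, 180.2], [302.8, 165.7]]
```

View pics/m6.png

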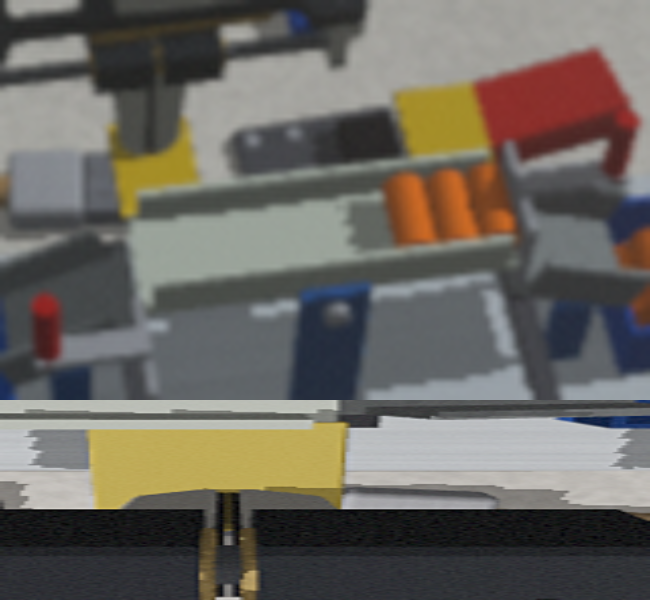

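```bash
python3 - <<'E'
from h import *
p=np.load("p.npy");c=optics.calibration("scene")
def pr(P): 
    v=(c["R"]@np.atleast_2d(P).T).T+c["t"];u=v@np.array(c["camera_matrix"]).T;return (u[:,:2]/u[:,2:]).round(1)
def crop(P): return ((pr(P)-[215,145])*5).tolist()
s=ctrl.read_state();e=np.array(s["eef_pos"]);print(e,s["joint_pos"],s["effort"],s["ft_force"],s["orientation"])
print("tip",crop(e),"at .111",crop(e+[0,0,.0215]))
for a in(0,.11,.22):
    f=lambda x,y,h:[x,y*np.cos(a)-h*np.sin(a),.105+y*np.sin(a)+h*np.cos(a)]
    print(a,"paddle_e corners",crop(w(p,[f(x,y,.006) for x in(-.0855,-.0305) for y in(-.092,-.052)])),
     "wall tops x=+-.027 y=+-.09",crop(w(p,[f(x,y,.026) for x in(-.027,.027) for y in(-.09,.09)])))
print("pivot pin x=.04",crop(w(p,[.04,0,.105])),"post_full top",crop(w(p,[0,.138,.18])),"post_e top",crop(w(p,[.06,-.138,.18])))
E
```

```text
[0.53106728 0.03214131 0.08953545] [-3.59877780e-02  2.48515476e-02  1.79862434e+00  7.31686413e-05
  1.31819728e+00  1.25193383e+00] [ 7.52166496e-02 -4.75829530e+01 -4.64269173e+01  1.04201997e-01
 -2.07213708e-01 -1.31119825e-03] [-0.62334545 -0.08668978  0.42758567] [-6.08044530e-06  7.99718608e-01 -6.00375003e-01 -5.32770580e-05]
tip [[145.0, 164.50000000000003]] at .111 [[145.0, 139.00000000000006]]
0 paddle_e corners [[103.49999999999994, 116.50000000000006], [184.00000000000006, 107.00000000000003], [120.0, 207.99999999999997], [202.00000000000003, 197.99999999999997]] wall tops x=+-.027 y=+-.09 [[124.50000000000003, 189.50000000000003], [496.9999999999999, 143.49999999999994], [142.00000000000003, 285.0], [523.5, 236.50000000000006]]
0.11 paddle_e corners [[103.49999999999994, 129.00000000000006], [182.99999999999997, 114.00000000000006], [119.50000000000003, 220.0], [200.99999999999994, 204.50000000000003]] wall tops x=+-.027 y=+-.09 [[120.0, 202.5], [492.5, 132.5], [137.00000000000003, 297.5], [519.4999999999999, 225.99999999999994]]
0.22 paddle_e corners [[105.99999999999994, 140.49999999999997], [183.49999999999994, 120.99999999999994], [122.00000000000003, 231.50000000000006], [201.50000000000006, 211.50000000000006]] wall tops x=+-.027 y=+-.09 [[117.5, 215.0], [485.99999999999994, 122.00000000000003], [134.50000000000003, 309.5], [512.5, 215.49999999999997]]
pivot pin x=.04 [[335.99999999999994, 314.00000000000006]] post_full top [[626.5, 115.49999999999997]] post_e top [[43.49999999999994, 302.0]]
```

The gate measures about level (a ≈ 0 to 0.05), so it is only half over, and the paddle needs more travel. I'll keep pressing.

```bash
cat > ang.py <<'E'
from h import *
import cv2
im=optics.snapshot("scene");h=cv2.cvtColor(im,cv2.COLOR_BGR2HSV);m=cv2.inRange(h,(20,120,60),(34,255,255));m[:150]=0;m[200:]=0;m[:,:285]=0;m[:,330:]=0
v=np.nonzero(m)[0].mean();o=cv2.inRange(h,(3,150,80),(17,255,255));o[:150]=0;o[235:]=0;o[:,:165]=0
x=np.nonzero(o)[1];print("paddle_full v",v.round(2),"(start 172.3, level ~168.6, over ~164.8) orange px left of 240:",(x<240).sum(),"240-290:",((x>=240)&(x<290)).sum(),"290-325:",((x>=290)&(x<325)).sum())
E
python3 ang.py; python3 -m jog '[[[0,0,1],0,0],[[0,0,1],0,0],[[0,0,1],0,0],[[0,0,1],0,0],[[0,0,1],0,0],[[0,0,0],0,0],[[0,0,0],0,0],[[0,0,0],0,0],[[0,0,0],0,0],[[0,0,0],0,0]]'; python3 ang.py
```

```text
paddle_full v 168.66 (start 172.3, level ~168.6, over ~164.8) orange px left of 240: 0 240-290: 0 290-325: 328
clock: 15.6
eef_pos: [0.5311, 0.0321, 0.0845]
orientation: [-0.0, 0.8, -0.6, -0.0]
ft_force: [-0.5, -0.2, 0.7]
width: 0.0006
paddle_full v 167.74 (start 172.3, level ~168.6, over ~164.8) orange px left of 240: 0 240-290: 207 290-325: 137
```

The gate has just passed level and the rollers are running. I'll keep pressing until it reaches its stop.

```bash
python3 -m jog '[[[0,0,2],0,0],[[0,0,2],0,0],[[0,0,2],0,0],[[0,0,2],0,0],[[0,0,2],0,0],[[0,0,2],0,0],[[0,0,0],0,0],[[0,0,0],0,0],[[0,0,0],0,0],[[0,0,0],0,0]]'; python3 ang.py
```

```text
clock: 16.9
eef_pos: [0.5313, 0.0321, 0.0736]
orientation: [-0.0, 0.8, -0.6, 0.0]
ft_force: [-4.7, 1.3, 9.0]
width: 0.0005
paddle_full v 165.19 (start 172.3, level ~168.6, over ~164.8) orange px left of 240: 286 240-290: 0 290-325: 18
```

The stop is reached (9 N) and the rollers have left the gate. Next I retreat straight up and sideways.

```bash
python3 -m jog '[[[0,0,-6],0,0],[[0,0,-15],0,0],[[0,0,-30],0,0],[[0,0,-40],0,0],[[0,0,-50],0,0],[[20,30,-20],0,0],[[30,50,0],0,0],[[30,50,0],0,0],[[30,50,0],0,0],[[30,50,0],0,0]]'; python3 -m jog '[[[30,50,0],0,0],[[30,50,0],0,0],[[30,30,0],0,0],[[0,0,0],0,0],[[0,0,0],0,0],[[0,0,0],0,0],[[0,0,0],0,0],[[0,0,0],0,0],[[0,0,0],0,0],[[0,0,0],0,0]]'; python3 ang.py; python3 - <<'E'
from h import *
import cv2
b=optics.snapshot("top")
cv2.imwrite("pics/m7.png",cv2.resize(b[60:310,90:390],None,fx=2.4,fy=2.4,interpolation=cv2.INTER_CUBIC))
cv2.imwrite("pics/m8.png",cv2.resize(optics.snapshot("scene")[140:290,165:390],None,fx=3,fy=3,interpolation=cv2.INTER_CUBIC))
E
```

```text
clock: 18.2
eef_pos: [0.3481, -0.1676, 0.2346]
orientation: [-0.0, 0.8, -0.6, 0.001]
ft_force: [1.5, -1.1, 0.0]
width: 0.0002
clock: 19.45
eef_pos: [0.2497, -0.2891, 0.2335]
orientation: [-0.0, 0.8, -0.6, -0.0]
ft_force: [0.1, -0.1, -0.5]
width: 0.0003
paddle_full v 165.27 (start 172.3, level ~168.6, over ~164.8) orange px left of 240: 282 240-290: 0 290-325: 18
```

View pics/m7.png

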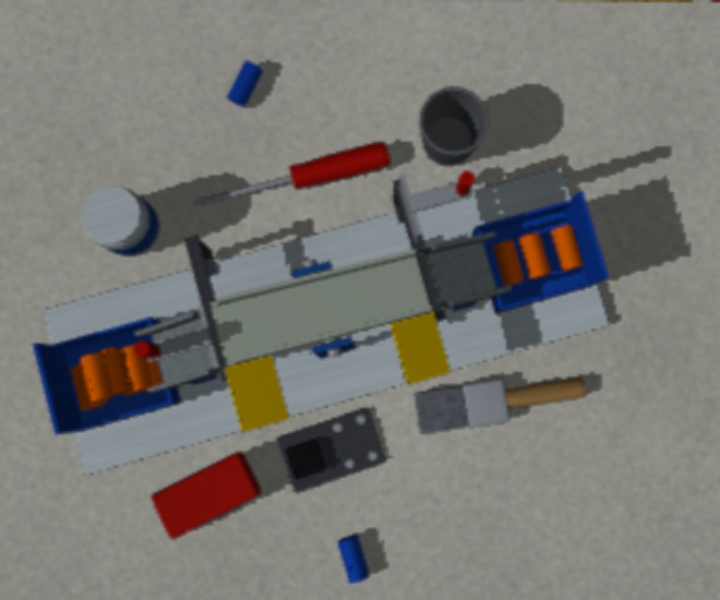

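View pics/m8.png

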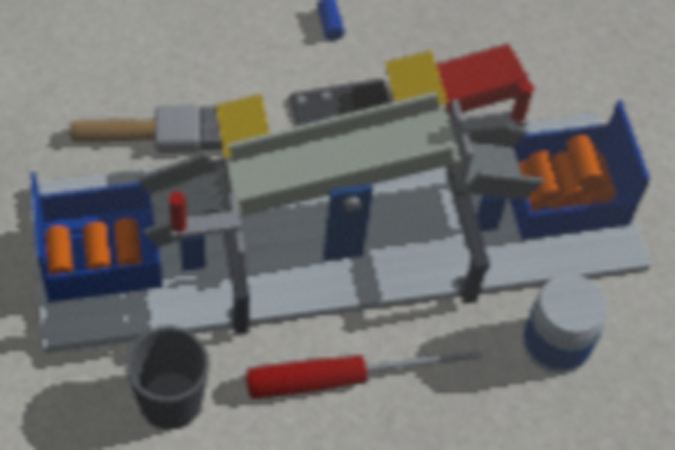

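All three rollers lie in the empty tray, at (508,262), (535,255) and (567,247) in the top crop. The gate is over, the full tray's shutter is shut, and the bystanders are unmoved. I'll make a numeric check of both posts, then hand in.

```bash
python3 - <<'E'
from h import *
p=np.load("p.npy")
for d in(.055,.06): print(d,((proj(w(p,[d,-.138,.178]))-[90,60])*2.4).round(0))
print("full shut",((proj(w(p,[0,.138,.178]))-[90,60])*2.4).round(0))
print(ctrl.close_job())
E
```

```text
0.055 [[469. 183.]]
0.06 [[468. 177.]]
full shut [[143. 348.]]
the job is handed in; nothing more can be done
None
```

The job is done and handed in at about 19.6 s of the 40 s allowed. I pushed the empty tray's red post to its stop with the closed fingers (about 16 N sideways at the stop). Then I pressed the raised yellow paddle until the gate reached its other stop (about 9 N upward), and moved the hand clear.

**Last checks**
- **Rollers and gate:** the final pictures show all three orange rollers in the formerly empty tray and the gate over on the empty side.
- **Full tray's shutter:** its post is where it should be when shut.
- **Bystanders and blue look-alikes:** they look unmoved by eye.
- **Empty tray's shutter:** the final image puts its post between the 55 and 60 mm predictions, within pixel error. The evidence that it is fully open is the firm stop I felt when pushing.

**What disagreed:** the paddle sank later than the reported tip height implied. The gate was only about level with the tip reading 0.09 m, and reached its stop at 0.074 m instead of the expected 0.095 m. I did not find the cause, so I pressed on by gate tilt and force instead.

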